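Vent the jeweller's dry pot over a readied steel plate

TASK

First slide the dark steel plate along the bench, without lifting it, onto the green mat, wholly on it and square with it, and let go: it is to receive parts from the dry pot. Then take the pot's lid by its knob, pull it straight up until the sticky seal lets go without whipping it away, and finish while holding it level over the pot, about 20 mm above the rim and clear of it. Leave the saw, bottle and dish alone.

Things in the scene. Friction and masses are not known exactly. Their poses are not given: they have to be found in the camera images.
- plate: Loose dark steel plate, 100 mm (own x) by 56 mm (own y) by 12 mm thick, about 0.5 kg, lying flat on the bench. Origin at the centre of its underside, z up. It can be gripped across its 56 mm width with the fingertips just above the bench. Lift counts as more than 12 mm off the bench.
- mat: Thin green mat with a black edging, 130 mm (own x) by 86 mm (own y), fixed and flush with the bench: no step for the plate to climb. Origin at its centre, at bench height. The plate belongs on it with its long side along the mat's long side, either way round. The mat lies to the robot's left or right, on the other side from the pot.
- pot: Round amber pot on a black foot, fixed to the bench: outer diameter 100 mm (foot 112 mm), rim 70 mm above the bench. Origin at the centre of its underside, z up. An orange springy seal lip inside the mouth grips the lid's plug.
- pot_rim (a point): Centre of the pot's mouth, 70 mm above the bench. The height of lid above it is the gap under the lid. The seal holds the lid: the upward pull rises over the first 4 mm to a peak of 15 to 20 N and drops; from 7 to 12 mm the springy lip slips under the plug and nudges it up (to 15 N); above 14 mm only the lid's weight is left. Let go, the lid comes to rest on the lip some 12 mm up.
- lid: Loose steel lid of the pot, about 0.25 kg: a disc of 104 mm diameter, 7 mm thick, with a black round knob in the middle, 28 mm diameter and 34 mm tall, its top 41 mm above the lid's origin. Below the disc a rubber plug 13.5 mm deep, 78 mm across its bead, sits in the pot. Origin on the axis at the underside of the disc, z up; closed, it lies in the plane of the rim.
- saw: Bystander: jeweller's piercing saw lying flat, steel frame about 80 by 135 mm with a 100 mm wooden handle along own -y, under 20 mm high. Origin near the middle of the frame at bench height.
- flux: Bystander: small green bottle with a white cap, 40 mm diameter, 75 mm tall. Origin at the centre of its underside.
- dish: Bystander: small white ceramic bowl, 72 mm across, 28 mm high. Origin at the centre of its underside.
Mind the look-alikes: they are no part of the job. Several things look just like the plate: the one meant starts farthest to the robot's left.

How it is judged (in metres and radians):
On the way, in this order (a step that is already met when the one before it is completed fails the run):
1. the steel plate lies flat and square on the mat, let go, with the lid still shut (x of plate in the frame of mat between -0.015 and 0.015 m and y of plate in the frame of mat between -0.015 and 0.015 m and angle between the x axis of plate and the x axis of mat, either way round below 0.18 rad and height (world z) of plate below 0.004 m and angle between plate's own z axis and vertical below 0.05 rad and contact force between the fingers and plate below 0.2 N and linear speed of plate below 0.02 m/s and z of lid in the frame of pot_rim below 0.004 m), for 0.2 s.
2. the lid has broken free of its seal and is held in the gripper (z of lid in the frame of pot_rim between 0.015 and 0.032 m and contact force between the fingers and lid above 1 N), for 0.2 s.
At the end, for the whole second after the job is handed in: Plate flat and released on the mat, centre within 15 mm along each mat side, within 0.18 rad of square. Lid still gripped, at rest, 15 to 32 mm above the rim, within 10 mm of the pot axis and 0.15 rad of level, touching neither pot nor seal (all of step 2 and x of plate in the frame of mat between -0.015 and 0.015 m and y of plate in the frame of mat between -0.015 and 0.015 m and angle between the x axis of plate and the x axis of mat, either way round below 0.18 rad and height (world z) of plate below 0.004 m and angle between plate's own z axis and vertical below 0.05 rad and contact force between the fingers and plate below 0.2 N and linear speed of each of plate, lid below 0.02 m/s and horizontal distance between lid and pot_rim below 0.01 m and angle between lid's own z axis and vertical below 0.15 rad and contact force between lid and pot below 0.3 N); the arm keeps its last pose, push and grip.
It fails at once if the plate is lifted more than 12 mm off the bench instead of slid (height (world z) of plate above 0.012 m).
It fails at once if the lid is whipped more than 60 mm above the rim (z of lid in the frame of pot_rim above 0.06 m).
It fails at once if the piercing saw is moved by more than 20 mm (distance of saw from where it was at the start of the episode above 0.02 m).
It fails at once if the green bottle is moved by more than 20 mm (distance of flux from where it was at the start of the episode above 0.02 m).
It fails at once if the white dish is moved by more than 20 mm (distance of dish from where it was at the start of the episode above 0.02 m).
It also fails if it takes over 51 s, if anything falls off the work surface, if the arm or the gripper's body presses on something with over 40 N, if the wrist force passes 120 N, or if a joint passes its speed limit or range.

ROBOT

A 6-joint arm with a two-finger parallel gripper is mounted at the origin on the work surface. World frame = base frame: x ahead of the robot, y to its left, z up, the work surface at z = 0. Lengths are in m, angles in degrees, forces in N, time in s.
With the tool pointing down it reaches from about 0.35 to 0.875 m from the base axis. Payload 4.2 kg.
Tool frame: the origin (TCP) lies midway between the tips of the shut fingers; the grasp point (between the pads) lies 19 mm behind it (r.pinch_z is the distance from the TCP to the grasp point, in m); z points along the fingers, y is the line along which they close (so a half turn about z gives the same grasp; the last joint's range is limited). The gripper opens to 87 mm and grips with 3 to 60 N. Pads are 19 mm wide; open, the fingers measure 117 mm over their backs; the gripper's body (75 mm by 190 mm) begins 51 mm behind the grasp point.
Start: joints at [85.749, 22.042, 0.453, 0, -68.411, -14.817], TCP at [0.204, 0.591, 0.223] pointing down, gripper open.
Joint ranges: [-179.83, 179.83], [-69.29, 118.12], [-61.27, 80.66], [-181.25, 117.63], [-171.15, -9.14], [-177.46, 177.46]. Speed limits (degrees/s): [159.86, 159.86, 180, 180, 180, 180].

INTERFACE

Orientations are given as a 3x3 rotation matrix whose columns are the frame's x, y, z axes.
In Python, from station import r, imaging, models gives the robot as it stands. The module is installed in compiled form; this text tells all that it offers.
- The arm moves only by the tool apply_moves, never from a script. Its argument "moves" is a list of rows, each a list of 2 entries, a list of its own where there are three numbers: the shift along the tool's x, y, z in m, then the turn about the tool's z in degrees. A call has 1 to 5 rows; each row shifts and turns the commanded pose from where the row before left it, along the tool's axes as they then stand; what a row does not reach is not made up. A row lasts 1/12 s, in which the tool goes at most 41.7 mm and 7.16 degrees, less where a joint would pass 70% of its speed; a pose out of reach is approached as far as the arm can. A call is refused whole if a number of a shift passes 0.0417 or a number of a turn 7.16, either way. A call with a gripper value outside its range is refused whole. "hand" is the finger opening in m, from 0 to 0.087, set as the call begins (left out, the last holds). The fingers move at their own pace and stop on an object; the grip force is fixed at half the most. Time passes only in rows, so rows that do not move let the fingers close. It gives the time, the measured TCP pose, the force, the opening and the grip force at its end, in the units of the state.
- r.sense(): the state, without advancing time (a new reading comes with each control period).
- imaging.capture(name): name is "scene" or "top"; returns a dict with "frame" (480x640x3 uint8, blue, green, red), "intrinsics" (3x3 intrinsics, pixels), "eye" and "orientation" of the camera in the world. Camera axes: x right, y down, z forward; pixel columns grow to the right and rows downward; lengths in m; the calibration is good to about 2 mm. A picture is of the moment at which its call begins. There is no depth.
- r.finish_job(): hands the job in; it is judged then, once.
Trained networks look in a picture, given as the dict that the camera call returned (one of the last four; its "shot" number tells which), for a name from the list of things; names that differ only in an ending like _2 or _b are one class to them, and where a whole thing is asked for, a point or a joint stands for the part that bears it (a point fixed in the world has none). Each returns a list of dicts, best first, with "confidence" (0 to 1); they miss things now and then, are a little off and sometimes report something else, mostly with a low value. They report only what shows in the picture. A call takes as long as a camera call. They do not tell look-alikes from the thing itself.
- models.cut_out(picture, target): "region" (480x640 bool, what is visible of it) and "extent" ([left, top, width, height] as shares, 0 to 1, of the picture: columns of its width, rows of its height, round what is visible of it).
- models.place_of(picture, target): "at" ([column, row] as shares, 0 to 1, of the picture: columns of its width, rows of its height: a listed point, or the origin of a listed thing).
The state is a dict: "time_s": time; "joints": joint angles; "joint_velocities": joint speeds; "effort": joint torques, N m; "tcp_pos": TCP position; "ee_rot": TCP orientation; "wrist_force": force on the tool from outside, world axes, zero at the start; "moment": the same for the moment, N m; "gripper_width": opening from 0.0 (shut) to 1.0 (fully open); "gripper_force": force on a finger pad.
Only numpy, scipy, OpenCV 4.12 (cv2) and the standard library are available. Lean on these libraries where they do the work, as an engineer would, in place of code of your own. Each camera call takes 0.05 s, during which the arm holds its last target. There are 200 camera calls.

## Working session

There is one attempt and no reset: what is moved stays moved. The work goes in short steps, Python scripts to look and compute and a tool call to move; the robot and the scene stay as the last step left them, time stands still between calls to the robot, and variables do not carry over. Pictures are saved under pics/ and viewed, at most 10 in all, crops included, and the job is handed in when it is done.

Besides the shell and the picture viewer there is one more tool, called after "Emit:" by a JSON object that holds its "api" and its "payload". apply_moves: Moves the arm, as the interface text tells. Its arguments: {"type":"object","properties":{"moves":{"type":"array"},"hand":{"type":"number"}},"required":["moves"]}

```bash
mkdir -p pics; cat > h.py <<'E'
import numpy as np, cv2
from station import r, imaging, models
def ray(p,u,v,z=0.0):
    K=np.array(p["intrinsics"]);R=np.array(p["orientation"]);e=np.array(p["eye"])
    d=R@np.linalg.inv(K)@np.array([u,v,1.0]); return e+d*(z-e[2])/d[2]
def quad(p,reg,z):
    c=max(cv2.findContours(reg.astype(np.uint8),cv2.RETR_EXTERNAL,cv2.CHAIN_APPROX_NONE)[0],key=cv2.contourArea)[:,0,:]
    w=np.array([ray(p,u,v,z)[:2] for u,v in c],np.float32)
    return cv2.minAreaRect(w*1000)
E
python3 - <<'E'
from h import *
for n in ["top","scene"]:
    p=imaging.capture(n); cv2.imwrite(f"pics/{n}0.png",p["frame"]); print(n,np.round(p["eye"],3))
    for t,z in [("plate",.012),("mat",0),("lid",.007+.07),("pot_rim",.07),("saw",0),("flux",0),("dish",0)]:
        if t in("plate","mat"):
            for d in models.cut_out(p,t): 
                if d["confidence"]>.2: q=quad(p,d["region"],z); print(t,round(d["confidence"],2),np.round(q[0]),np.round(q[1]),round(q[2],1),np.round(np.array(d["extent"])*[640,480,640,480]))
        for d in models.place_of(p,t)[:4]:
            u,v=d["at"][0]*640,d["at"][1]*480
            print(" ",t,round(d["confidence"],2),round(u),round(v),np.round(ray(p,u,v,.07 if t=="lid" else z if t!="plate" else 0)[:2],3))
print({k:np.round(v,3) for k,v in r.sense().items()}, r.pinch_z)
E
```

```text
top [ 0.476 -0.007  1.231]
plate 0.88 [384. -96.] [102.  58.] 80.8 [335. 283.  48.  31.]
plate 0.81 [ 356. -246.] [58. 98.] 43.2 [401. 289.  47.  43.]
plate 0.73 [506.  16.] [57. 99.] 71.5 [297. 225.  33.  43.]
  plate 0.85 359 298 [ 0.384 -0.097]
  plate 0.82 424 312 [ 0.348 -0.249]
  plate 0.64 313 245 [0.512 0.012]
mat 0.82 [557. 194.] [133.  92.] 17.3 [212. 200.  52.  62.]
  mat 0.88 237 227 [0.56  0.192]
  lid 0.73 430 231 [ 0.536 -0.255]
  saw 0.9 329 158 [ 0.722 -0.033]
  dish 0.82 194 162 [0.72  0.293]
  dish 0.47 445 164 [ 0.7   -0.311]
scene [ 1.016 -0.532  0.782]
plate 0.96 [389. -98.] [102.  65.] 79.9 [206. 235.  50.  35.]
plate 0.72 [ 558. -261.] [110.  80.] 57.7 [196. 323.  58.  40.]
plate 0.69 [ 362. -250.] [ 59. 106.] 42.1 [147. 265.  38.  44.]
plate 0.56 [510.  11.] [ 62. 107.] 71.8 [283. 232.  48.  39.]
  plate 0.79 305 256 [0.505 0.004]
  plate 0.75 166 286 [ 0.345 -0.247]
  plate 0.66 230 256 [ 0.381 -0.104]
mat 0.65 [559. 192.] [132.  88.] 19.2 [346. 209.  62.  32.]
  mat 0.8 376 223 [0.562 0.193]
  lid 0.7 224 316 [ 0.541 -0.247]
  lid 0.6 306 254 [ 0.549 -0.039]
  saw 0.71 376 318 [ 0.722 -0.029]
  flux 0.89 271 414 [ 0.705 -0.302]
  dish 0.77 455 232 [0.718 0.287]
{'time_s': np.float64(1.0), 'joints': array([ 8.5751e+01,  2.2041e+01,  4.5100e-01,  1.0000e-03, -6.8414e+01,
       -1.4817e+01]), 'joint_velocities': array([ 0.04 , -0.012,  0.014,  0.029, -0.015, -0.008]), 'effort': array([ 0.0000e+00, -3.9047e+01,  1.8763e+01,  4.2240e+00,  1.5000e-02,
       -0.0000e+00]), 'tcp_pos': array([0.204, 0.591, 0.223]), 'ee_rot': array([[ 0.945, -0.327,  0.   ],
       [-0.327, -0.945, -0.   ],
       [ 0.   ,  0.   , -1.   ]]), 'wrist_force': array([ 1.442, -0.29 , -0.722]), 'moment': array([ 0.008,  0.006, -0.006]), 'gripper_force': np.float64(0.0), 'gripper_width': np.float64(0.999)} 0.0187
```

```bash
python3 - <<'E'
import cv2
a=cv2.imread("pics/top0.png")[100:360,130:500]
cv2.imwrite("pics/a.png",cv2.resize(a,None,fx=2.1,fy=2.1,interpolation=cv2.INTER_CUBIC))
b=cv2.imread("pics/top0.png")[190:280,200:350]
cv2.imwrite("pics/b.png",cv2.resize(b,None,fx=5,fy=5,interpolation=cv2.INTER_CUBIC))
E
```

```text
(no output)
```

View pics/a.png

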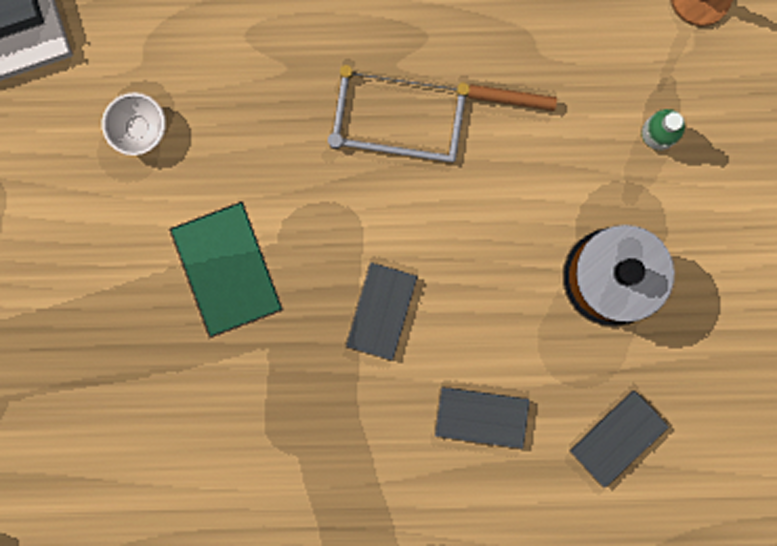

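View pics/b.png

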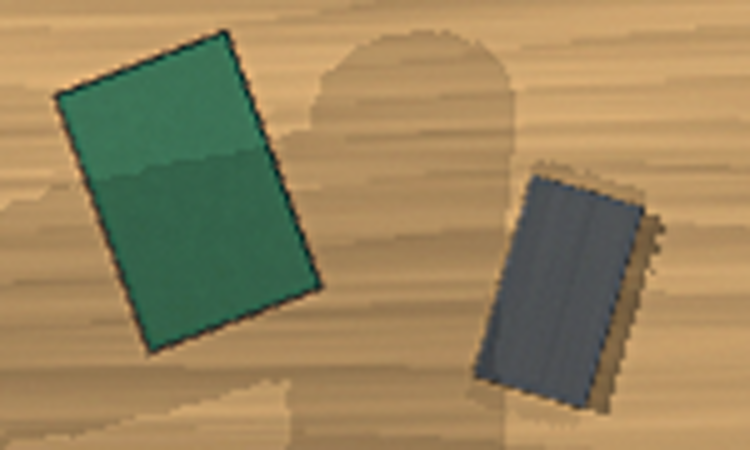

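View pics/scene0.png

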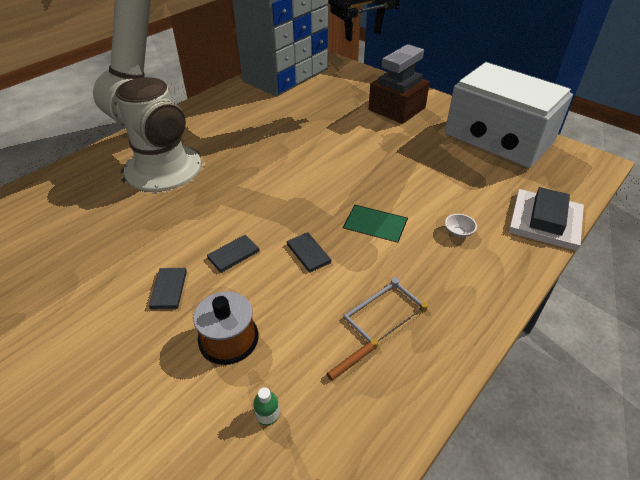

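Plate look-alikes in the top view are at px (313,245), (359,298) and (424,312). Image left is +y, so the farthest left is (313,245), at about (0.508, 0.013) and −18.5°. The close crop confirms a dark plate just right of the green mat. The mat is at (0.558, 0.193), about +18.5°, and the lid and pot are at px (430,231).

Emit:
{"api": "apply_moves", "payload": {"moves": [[[0.028, 0.026, 0], 0], [[0.028, 0.026, 0], 0], [[0.028, 0.026, 0], 0], [[0.028, 0.026, 0], 0], [[0.028, 0.026, 0], 0]], "hand": 0.087}}

```text
time_s: 1.42
tcp_pos: [0.2945, 0.4205, 0.2227]
ee_rot: [[0.945, -0.326, 0.0], [-0.326, -0.945, 0.0], [0.0, -0.0, -1.0]]
wrist_force: [0.8, -0.6, 0.8]
gripper_width: 0.999
gripper_force: 0.0
```

Emit:
{"api": "apply_moves", "payload": {"moves": [[[0.028, 0.026, 0], 0], [[0.028, 0.026, 0], 0], [[0.028, 0.026, 0], 0], [[0.028, 0.026, 0], 0], [[0.028, 0.026, 0], 0]]}}

```text
time_s: 1.83
tcp_pos: [0.3843, 0.2518, 0.223]
ee_rot: [[0.945, -0.326, 0.001], [-0.326, -0.945, 0.001], [0.0, -0.001, -1.0]]
wrist_force: [1.0, 0.6, -0.3]
gripper_width: 0.997
gripper_force: 0.0
```

Emit:
{"api": "apply_moves", "payload": {"moves": [[[0.028, 0.026, 0], 0], [[0.028, 0.026, 0], 0], [[0.028, 0.026, 0], 0], [[0.028, 0.026, 0], 0], [[0.028, 0.026, 0], 0]]}}

```text
time_s: 2.25
tcp_pos: [0.4743, 0.0831, 0.223]
ee_rot: [[0.945, -0.327, 0.001], [-0.327, -0.945, 0.0], [0.001, -0.001, -1.0]]
wrist_force: [-0.1, 0.5, -0.6]
gripper_width: 1.001
gripper_force: 0.0
```

Emit:
{"api": "apply_moves", "payload": {"moves": [[[0.028, 0.028, 0.02], 0], [[0.028, 0.028, 0.02], 0], [[0, 0, 0.02], 0], [[0, 0, 0], 0]]}}

```text
time_s: 2.58
tcp_pos: [0.5039, 0.0155, 0.1611]
ee_rot: [[0.943, -0.332, -0.008], [-0.332, -0.943, -0.002], [-0.007, 0.004, -1.0]]
wrist_force: [-1.0, 0.5, -0.6]
gripper_width: 1.0
gripper_force: 0.0
```

```bash
python3 - <<'E'
from h import *
s=r.sense();R=np.array(s["ee_rot"]);print(s["time_s"],np.round(s["tcp_pos"],4),np.round(R,3).tolist())
print(np.round(R.T@(np.array([.509,.013,.004])-s["tcp_pos"]),4), np.degrees(np.arctan2(R[1,0],R[0,0])))
p=imaging.capture("scene"); q=[(d["confidence"],quad(p,d["region"],.012)) for d in models.cut_out(p,"plate")]; print(q)
E
```

```text
2.5833 [0.5039 0.0155 0.1611] [[0.943, -0.332, -0.008], [-0.332, -0.943, -0.002], [-0.007, 0.004, -1.0]]
[0.0068 0.     0.157 ] -19.364502102545245
[(0.98, ((509.7823791503906, 12.014808654785156), (58.69664001464844, 108.77539825439453), 71.89249420166016)), (0.88, ((388.270751953125, -98.47821807861328), (102.77253723144531, 67.88809967041016), 81.18283081054688)), (0.84, ((361.9947204589844, -250.62722778320312), (59.485801696777344, 105.63605499267578), 42.0925178527832))]
```

Emit:
{"api": "apply_moves", "payload": {"moves": [[[0.005, 0, 0.035], 0], [[0, 0, 0.035], 0], [[0, 0, 0.035], 0], [[0, 0, 0.02], 0], [[0, 0, 0], 0]]}}

```text
time_s: 3.1
tcp_pos: [0.5087, 0.0171, 0.0376]
ee_rot: [[0.946, -0.325, -0.006], [-0.325, -0.946, -0.002], [-0.005, 0.004, -1.0]]
wrist_force: [-0.2, 0.2, 0.2]
gripper_width: 1.001
gripper_force: 0.0
```

Emit:
{"api": "apply_moves", "payload": {"moves": [[[0, 0, 0.01], 0], [[0, 0, 0.01], 0], [[0, 0, 0.005], 0], [[0, 0, 0], 0], [[0, 0, 0], 0]]}}

```text
time_s: 3.52
tcp_pos: [0.5115, 0.0166, 0.0156]
ee_rot: [[0.945, -0.326, 0.001], [-0.326, -0.945, 0.0], [0.001, -0.001, -1.0]]
wrist_force: [-0.4, 0.6, -1.0]
gripper_width: 0.999
gripper_force: 0.0
```

Emit:
{"api": "apply_moves", "payload": {"moves": [[[-0.002, 0.003, 0.006], 0], [[0, 0, 0.006], 0], [[0, 0, 0], 0], [[0, 0, 0], 0]]}}

```text
time_s: 3.85
tcp_pos: [0.5077, 0.0139, 0.0026]
ee_rot: [[0.945, -0.327, -0.001], [-0.327, -0.945, -0.0], [-0.001, 0.001, -1.0]]
wrist_force: [0.4, -0.4, -0.3]
gripper_width: 0.995
gripper_force: 0.0
```

Emit:
{"api": "apply_moves", "payload": {"moves": [[[0, 0, 0], 0], [[0, 0, 0], 0], [[0, 0, 0], 0], [[0, 0, 0], 0], [[0, 0, 0], 0]], "hand": 0.05}}

```text
time_s: 4.27
tcp_pos: [0.5082, 0.0142, 0.0031]
ee_rot: [[0.945, -0.327, 0.0], [-0.327, -0.945, 0.0], [0.0, -0.0, -1.0]]
wrist_force: [0.3, -0.3, 0.4]
gripper_width: 0.707
gripper_force: 0.0
```

```bash
python3 - <<'E'
from h import *
s=r.sense();R=np.array(s["ee_rot"]);print(s["time_s"],np.round(s["tcp_pos"],4),s["gripper_width"]*87,s["gripper_force"],s["wrist_force"])
p=imaging.capture("top"); print([(d["confidence"],quad(p,d["region"],.012)) for d in models.cut_out(p,"plate")])
E
```

```text
4.2667 [0.5082 0.0142 0.0031] 61.49808935974452 0.0 [ 0.32155314 -0.30546021  0.38555011]
[(0.98, ((355.905517578125, -247.03575134277344), (58.421180725097656, 99.96282958984375), 41.79090118408203)), (0.77, ((383.653564453125, -94.65986633300781), (99.97924041748047, 56.73918151855469), 80.76802062988281))]
```

Emit:
{"api": "apply_moves", "payload": {"moves": [[[0, 0, 0], 0], [[0, 0, 0], 0], [[0, 0, 0], 0], [[0, 0, 0], 0]]}}

```text
time_s: 4.7
tcp_pos: [0.5084, 0.0144, 0.0031]
ee_rot: [[0.945, -0.327, 0.001], [-0.327, -0.945, 0.0], [0.001, -0.0, -1.0]]
wrist_force: [1.0, 1.0, 0.1]
gripper_width: 0.641
gripper_force: 29.9
```

Emit:
{"api": "apply_moves", "payload": {"moves": [[[0, 0, 0], -4.8], [[0, 0, 0], -4.8], [[0, 0, 0], -4.8], [[0, 0, 0], -4.8], [[0, 0, 0], -4.8]]}}

```text
time_s: 5.12
tcp_pos: [0.5079, 0.014, 0.0031]
ee_rot: [[0.996, 0.09, -0.0], [0.09, -0.996, -0.0], [-0.0, 0.0, -1.0]]
wrist_force: [-0.4, 0.8, 1.2]
gripper_width: 0.636
gripper_force: 29.9
```

Emit:
{"api": "apply_moves", "payload": {"moves": [[[0, 0, 0], -4.8], [[0, 0, 0], -4.6], [[0, 0, 0], -4.6], [[0, 0, 0], 0], [[0, 0, 0], 0]]}}

```text
time_s: 5.53
tcp_pos: [0.5078, 0.014, 0.0031]
ee_rot: [[0.946, 0.323, -0.001], [0.323, -0.946, -0.0], [-0.001, 0.0, -1.0]]
wrist_force: [0.0, -0.4, 2.9]
gripper_width: 0.642
gripper_force: 30.0
```

Emit:
{"api": "apply_moves", "payload": {"moves": [[[0.0088, -0.0127, 0], 0], [[0.0088, -0.0127, 0], 0], [[0.0088, -0.0127, 0], 0], [[0.0088, -0.0127, 0], 0], [[0, 0, 0], 0]]}}

```text
time_s: 5.95
tcp_pos: [0.5253, 0.0749, 0.0031]
ee_rot: [[0.946, 0.324, 0.0], [0.324, -0.946, 0.0], [0.0, 0.0, -1.0]]
wrist_force: [-1.7, 5.7, 3.5]
gripper_width: 0.635
gripper_force: 30.0
```

Emit:
{"api": "apply_moves", "payload": {"moves": [[[0.0087, -0.0126, 0], 0], [[0.0087, -0.0126, 0], 0], [[0.0087, -0.0126, 0], 0], [[0.0087, -0.0126, 0], 0], [[0, 0, 0], 0]]}}

```text
time_s: 6.37
tcp_pos: [0.5418, 0.1336, 0.0031]
ee_rot: [[0.946, 0.324, 0.0], [0.324, -0.946, 0.0], [0.0, -0.0, -1.0]]
wrist_force: [-1.2, 3.8, 3.1]
gripper_width: 0.639
gripper_force: 30.0
```

Emit:
{"api": "apply_moves", "payload": {"moves": [[[0.0087, -0.0126, 0], 0], [[0.0087, -0.0126, 0], 0], [[0.0087, -0.0126, 0], 0], [[0.0087, -0.0126, 0], 0], [[0, 0, 0], 0]]}}

```text
time_s: 6.78
tcp_pos: [0.5584, 0.1923, 0.0031]
ee_rot: [[0.946, 0.324, 0.0], [0.324, -0.946, 0.0], [0.0, -0.0, -1.0]]
wrist_force: [-1.2, 2.1, 3.5]
gripper_width: 0.636
gripper_force: 30.0
```

```bash
python3 - <<'E'
from h import *
s=r.sense();print(np.round(s["tcp_pos"],4))
p=imaging.capture("scene"); cv2.imwrite("pics/c.png",cv2.resize(p["frame"][170:290,250:450],None,fx=4,fy=4,interpolation=cv2.INTER_CUBIC))
print([(d["confidence"],quad(p,d["region"],.012)) for d in models.cut_out(p,"plate")])
E
```

```text
[0.5584 0.1923 0.0031]
[(0.94, ((361.7374572753906, -250.3592071533203), (58.303306579589844, 106.25814056396484), 42.06862258911133)), (0.82, ((389.0738830566406, -98.215087890625), (105.42623901367188, 67.69652557373047), 79.72742462158203)), (0.8, ((593.8179931640625, 197.05062866210938), (34.888893127441406, 66.05582427978516), 7.948922157287598))]
```

View pics/c.png

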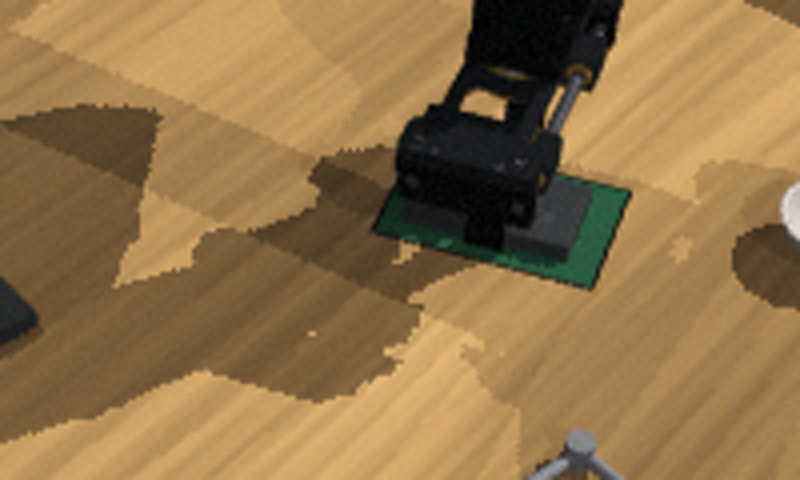

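The plate sits on the mat, square with it, with a green margin showing (crop px 400–630, 180–290). I'll release it and check once the gripper is clear.

Emit:
{"api": "apply_moves", "payload": {"moves": [[[0, 0, 0], 0], [[0, 0, 0], 0], [[0, 0, 0], 0], [[0, 0, 0], 0], [[0, 0, 0], 0]], "hand": 0.087}}

```text
time_s: 7.3
tcp_pos: [0.5578, 0.191, 0.0027]
ee_rot: [[0.946, 0.324, -0.001], [0.324, -0.946, -0.0], [-0.001, 0.0, -1.0]]
wrist_force: [0.2, -0.2, 0.0]
gripper_width: 0.928
gripper_force: 0.0
```

Emit:
{"api": "apply_moves", "payload": {"moves": [[[0, 0, -0.01], 0], [[0, 0, -0.03], 0], [[0, 0, -0.04], 0], [[0, 0, -0.04], 0], [[0, 0, -0.04], 0]]}}

```text
time_s: 7.72
tcp_pos: [0.5577, 0.1912, 0.1655]
ee_rot: [[0.946, 0.324, 0.0], [0.324, -0.946, -0.0], [0.0, 0.0, -1.0]]
wrist_force: [1.4, 1.0, 0.4]
gripper_width: 0.998
gripper_force: 0.0
```

```bash
python3 - <<'E'
from h import *
s=r.sense();print(np.round(s["tcp_pos"],4))
p=imaging.capture("scene")
for t,z in(("plate",.012),("mat",0)): print(t,[(round(d["confidence"],2),np.round(q[0]),np.round(q[1]),round(q[2],1)) for d in models.cut_out(p,t) for q in [quad(p,d["region"],z)]])
cv2.imwrite("pics/d.png",cv2.resize(p["frame"][170:290,250:450],None,fx=4,fy=4,interpolation=cv2.INTER_CUBIC))
for n in("scene","top"):
    p=imaging.capture(n)
    for d in models.cut_out(p,"lid"):
        m=d["region"]; c=max(cv2.findContours(m.astype(np.uint8),cv2.RETR_EXTERNAL,cv2.CHAIN_APPROX_NONE)[0],key=cv2.contourArea)[:,0,:]
        w=np.array([ray(p,u,v,.077)[:2]*1000 for u,v in c],np.float32); print(n,"lid",round(d["confidence"],2),cv2.minEnclosingCircle(w),cv2.fitEllipse(w))
    # dark knob top blob at z=.111
    g=cv2.cvtColor(p["frame"],cv2.COLOR_BGR2GRAY); x,y=((224,310) if n=="scene" else (430,231)); w=g[y-25:y+20,x-22:x+22]<35
    nn,lab,st,ce=cv2.connectedComponentsWithStats(w.astype(np.uint8)); print([(s.tolist(),np.round(ray(p,a[0]+x-22,a[1]+y-25,.111)[:2],4)) for s,a in zip(st[1:],ce[1:]) if s[4]>20])
    cv2.imwrite(f"pics/lid_{n}.png",cv2.resize(p["frame"][y-45:y+45,x-45:x+45],None,fx=4,fy=4,interpolation=cv2.INTER_CUBIC))
cv2.imwrite("pics/lid.png",np.hstack([cv2.imread(f"pics/lid_{n}.png") for n in("scene","top")]))
E
```

```text
[0.5577 0.1912 0.1655]
plate [(0.95, array([390., -99.]), array([103.,  66.]), 81.4), (0.92, array([ 361., -250.]), array([ 59., 108.]), 41.6), (0.75, array([559., 185.]), array([103.,  67.]), 19.7)]
mat []
scene lid 0.86 ((541.2742919921875, -249.73104858398438), 52.97562026977539) ((541.4346313476562, -249.7734832763672), (101.88407897949219, 102.92337799072266), 36.06327819824219)
scene lid 0.54 ((597.11181640625, 124.07268524169922), 50.198184967041016) ((597.4325561523438, 123.31591796875), (65.30159759521484, 106.5706787109375), 109.28843688964844)
[([11, 11, 17, 24, 314], array([ 0.5508, -0.2551]))]
top lid 0.98 ((537.6350708007812, -246.8768768310547), 51.8139533996582) ((537.7398681640625, -247.04849243164062), (99.54357147216797, 101.046875), 1.471587896347046)
[([15, 17, 14, 13, 132], array([ 0.5375, -0.2449]))]
```

View pics/d.png

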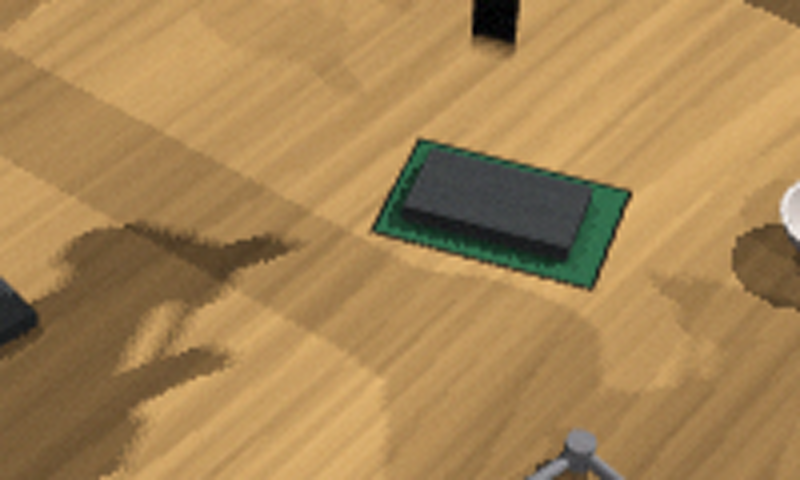

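View pics/lid.png

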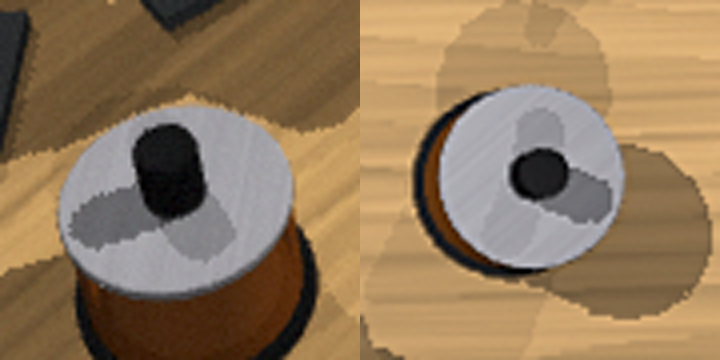

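The plate lies on the mat, apparently offset a little toward its lower-left end (crop px 400–590, 147–260). I'll work out the offset from the corners. The knob top is seen in both views.

```bash
python3 - <<'E'
from h import *
p=imaging.capture("scene")
f=lambda c,z: np.array([ray(p,250+(u+.5)/4-.5,170+(v+.5)/4-.5,z)[:2] for u,v in c])
m=f([(420,140),(630,190),(593,290),(373,233)],0);pl=f([(430,150),(592,183),(570,248),(402,208)],.012)
am=cv2.minAreaRect((m*1000).astype(np.float32));ap=cv2.minAreaRect((pl*1000).astype(np.float32));print(am,ap)
hsv=cv2.cvtColor(p["frame"],cv2.COLOR_BGR2HSV)
t=imaging.capture("top")
for d in models.cut_out(t,"plate")[:4]: print(d["confidence"],quad(t,d["region"],.012))
for d in models.cut_out(t,"mat")[:1]: print(d["confidence"],quad(t,d["region"],0))
E
```

```text
((559.4774780273438, 191.52822875976562), (131.3004608154297, 89.66972351074219), 20.236011505126953) ((556.1983032226562, 189.09060668945312), (99.78138732910156, 58.22371292114258), 22.063222885131836)
0.93 ((528.7777709960938, 179.78248596191406), (43.68143081665039, 58.645591735839844), 17.011938095092773)
0.91 ((383.4145202636719, -94.51370239257812), (100.61748504638672, 56.239131927490234), 81.17787170410156)
0.64 ((356.4835510253906, -247.53656005859375), (59.18254089355469, 99.79603576660156), 43.244659423828125)
0.56 ((521.0257568359375, 180.6398468017578), (56.27646255493164, 90.92170715332031), 17.28438377380371)
```

Plate is about 4 mm and 2° off the mat centre, well inside tolerance. Next is the lid, at about (0.5395, −0.248).

Emit:
{"api": "apply_moves", "payload": {"moves": [[[-0.0114, 0.0292, 0], 0], [[-0.0114, 0.0292, 0], 0], [[-0.0114, 0.0292, 0], 0], [[-0.0114, 0.0292, 0], 0], [[-0.0114, 0.0292, 0], 0]]}}

```text
time_s: 8.68
tcp_pos: [0.551, 0.0336, 0.1624]
ee_rot: [[0.946, 0.325, -0.001], [0.325, -0.946, -0.0], [-0.001, 0.0, -1.0]]
wrist_force: [0.2, 0.3, 0.1]
gripper_width: 0.999
gripper_force: 0.0
```

Emit:
{"api": "apply_moves", "payload": {"moves": [[[-0.0114, 0.0292, 0], 0], [[-0.0114, 0.0292, 0], 0], [[-0.0114, 0.0292, 0], 0], [[-0.0114, 0.0292, 0], 0], [[-0.0114, 0.0292, 0], 0]]}}

```text
time_s: 9.1
tcp_pos: [0.5445, -0.1231, 0.1625]
ee_rot: [[0.946, 0.325, -0.001], [0.325, -0.946, -0.0], [-0.001, -0.0, -1.0]]
wrist_force: [0.5, -0.3, 0.3]
gripper_width: 1.003
gripper_force: 0.0
```

Emit:
{"api": "apply_moves", "payload": {"moves": [[[-0.0114, 0.0292, 0], 0], [[-0.0114, 0.0292, 0], 0], [[-0.0114, 0.0292, 0], 0], [[0, 0, 0], 0], [[0, 0, 0], 0]]}}

```text
time_s: 9.52
tcp_pos: [0.5404, -0.217, 0.1621]
ee_rot: [[0.947, 0.321, -0.002], [0.321, -0.947, 0.0], [-0.001, -0.001, -1.0]]
wrist_force: [0.1, 0.2, -0.2]
gripper_width: 1.004
gripper_force: 0.0
```

```bash
python3 - <<'E'
from h import *
s=r.sense();R=np.array(s["ee_rot"]);print(s["time_s"],np.round(s["joints"]),np.round(s["tcp_pos"],4))
print(np.round(R.T@(np.array([.5395,-.248,.081])-s["tcp_pos"]),4))
E
```

```text
9.5167 [ -6.  21. -11.  -0. -59. 115.] [ 0.5404 -0.217   0.1621]
[-0.0108  0.0292  0.0811]
```

Emit:
{"api": "apply_moves", "payload": {"moves": [[[-0.0106, 0.0292, 0], 0], [[0, 0, 0], 0], [[0, 0, 0], 0]]}}

```text
time_s: 9.77
tcp_pos: [0.5404, -0.2464, 0.1625]
ee_rot: [[0.946, 0.324, -0.001], [0.324, -0.946, 0.0], [-0.001, -0.001, -1.0]]
wrist_force: [-0.9, -0.5, -0.1]
gripper_width: 1.001
gripper_force: 0.0
```

Emit:
{"api": "apply_moves", "payload": {"moves": [[[0, 0, 0.02], 0], [[0, 0, 0.015], 0], [[0, 0, 0.015], 0], [[0, 0, 0], 0], [[0, 0, 0], 0]]}}

```text
time_s: 10.18
tcp_pos: [0.5402, -0.2454, 0.1125]
ee_rot: [[0.945, 0.326, -0.002], [0.326, -0.945, 0.0], [-0.002, -0.001, -1.0]]
wrist_force: [0.1, 0.4, -0.5]
gripper_width: 0.999
gripper_force: 0.0
```

```bash
python3 - <<'E'
from h import *
s=r.sense();R=np.array(s["ee_rot"]);print(s["time_s"],np.round(s["tcp_pos"],4))
print(np.round(R.T@(np.array([.5395,-.248,.081])-s["tcp_pos"]),4))
p=imaging.capture("scene");cv2.imwrite("pics/e.png",cv2.resize(p["frame"][230:380,140:310],None,fx=4,fy=4,interpolation=cv2.INTER_CUBIC))
E
```

```text
10.1833 [ 0.5402 -0.2454  0.1125]
[-0.0015  0.0023  0.0315]
```

View pics/e.png

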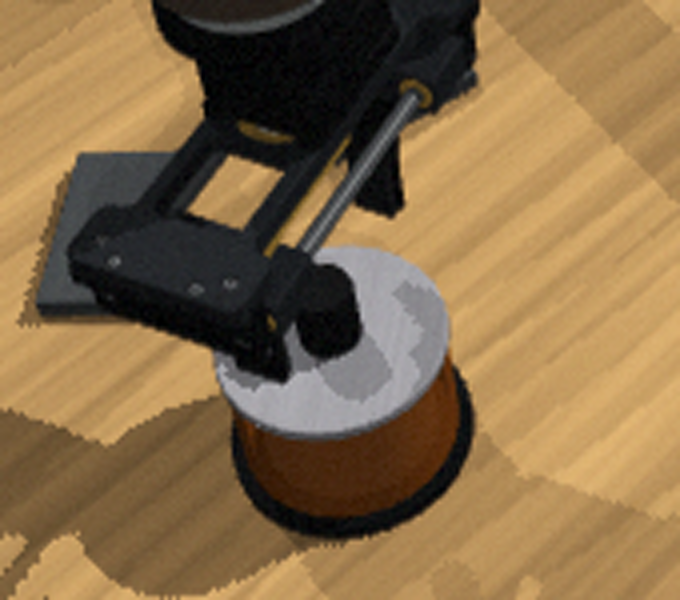

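The knob (crop px 325,290) lies midway between the fingertips (270,370) and (385,205). I'll descend and close.

Emit:
{"api": "apply_moves", "payload": {"moves": [[[-0.001, 0.002, 0.01], 0], [[0, 0, 0.01], 0], [[0, 0, 0.009], 0], [[0, 0, 0], 0], [[0, 0, 0], 0]]}}

```text
time_s: 10.65
tcp_pos: [0.5395, -0.2488, 0.0831]
ee_rot: [[0.946, 0.324, -0.002], [0.324, -0.946, 0.0], [-0.002, -0.001, -1.0]]
wrist_force: [0.3, -0.4, 0.6]
gripper_width: 1.0
gripper_force: 0.0
```

Emit:
{"api": "apply_moves", "payload": {"moves": [[[0, 0, 0], 0], [[0, 0, 0], 0], [[0, 0, 0], 0], [[0, 0, 0], 0], [[0, 0, 0], 0]], "hand": 0.015}}

```text
time_s: 11.07
tcp_pos: [0.5403, -0.2489, 0.0843]
ee_rot: [[0.946, 0.324, 0.001], [0.324, -0.946, -0.0], [0.001, 0.0, -1.0]]
wrist_force: [-0.6, 0.3, 0.1]
gripper_width: 0.71
gripper_force: 0.0
```

Emit:
{"api": "apply_moves", "payload": {"moves": [[[0, 0, 0], 0], [[0, 0, 0], 0], [[0, 0, 0], 0], [[0, 0, 0], 0], [[0, 0, 0], 0]]}}

```text
time_s: 11.48
tcp_pos: [0.5398, -0.2485, 0.0839]
ee_rot: [[0.946, 0.324, -0.001], [0.324, -0.946, 0.001], [-0.0, -0.001, -1.0]]
wrist_force: [-1.8, 7.9, 4.9]
gripper_width: 0.323
gripper_force: 4.1
```

Emit:
{"api": "apply_moves", "payload": {"moves": [[[0, 0, 0], 0], [[0, 0, 0], 0], [[0, 0, 0], 0], [[0, 0, 0], 0], [[0, 0, 0], 0]]}}

```text
time_s: 11.9
tcp_pos: [0.5398, -0.2483, 0.0839]
ee_rot: [[0.946, 0.324, -0.001], [0.324, -0.946, 0.001], [-0.001, -0.001, -1.0]]
wrist_force: [-1.2, 4.3, 2.4]
gripper_width: 0.31
gripper_force: 30.0
```

Emit:
{"api": "apply_moves", "payload": {"moves": [[[0, 0, -0.001], 0], [[0, 0, -0.001], 0], [[0, 0, -0.001], 0], [[0, 0, 0], 0], [[0, 0, 0], 0]]}}

```text
time_s: 12.32
tcp_pos: [0.5389, -0.2483, 0.0852]
ee_rot: [[0.946, 0.324, -0.003], [0.324, -0.946, 0.002], [-0.002, -0.003, -1.0]]
wrist_force: [0.9, 3.6, -10.9]
gripper_width: 0.311
gripper_force: 30.0
```

Emit:
{"api": "apply_moves", "payload": {"moves": [[[0, 0, -0.001], 0], [[0, 0, -0.001], 0], [[0, 0, -0.001], 0], [[0, 0, 0], 0], [[0, 0, 0], 0]]}}

```text
time_s: 12.73
tcp_pos: [0.5381, -0.248, 0.0871]
ee_rot: [[0.946, 0.323, -0.005], [0.323, -0.946, 0.002], [-0.004, -0.004, -1.0]]
wrist_force: [2.2, 3.5, -25.7]
gripper_width: 0.314
gripper_force: 30.0
```

Emit:
{"api": "apply_moves", "payload": {"moves": [[[0, 0, -0.001], 0], [[0, 0, -0.001], 0], [[0, 0, -0.001], 0], [[0, 0, 0], 0], [[0, 0, 0], 0]]}}

```text
time_s: 13.15
tcp_pos: [0.5403, -0.25, 0.0946]
ee_rot: [[0.945, 0.326, -0.001], [0.326, -0.945, -0.003], [-0.001, 0.002, -1.0]]
wrist_force: [-2.9, 0.8, -0.6]
gripper_width: 0.315
gripper_force: 30.0
```

Emit:
{"api": "apply_moves", "payload": {"moves": [[[0, 0, -0.001], 0], [[0, 0, -0.001], 0], [[0, 0, -0.001], 0], [[0, 0, 0], 0], [[0, 0, 0], 0]]}}

```text
time_s: 13.57
tcp_pos: [0.5411, -0.2492, 0.0975]
ee_rot: [[0.946, 0.325, 0.003], [0.325, -0.946, -0.001], [0.002, 0.002, -1.0]]
wrist_force: [-0.1, -0.1, -2.4]
gripper_width: 0.313
gripper_force: 30.0
```

Emit:
{"api": "apply_moves", "payload": {"moves": [[[0, 0, -0.002], 0], [[0, 0, -0.002], 0], [[0, 0, -0.002], 0], [[0, 0, -0.002], 0], [[0, 0, -0.001], 0]]}}

```text
time_s: 13.98
tcp_pos: [0.5404, -0.2489, 0.1054]
ee_rot: [[0.946, 0.325, 0.001], [0.325, -0.946, -0.0], [0.0, 0.0, -1.0]]
wrist_force: [0.8, -0.4, -2.3]
gripper_width: 0.311
gripper_force: 30.0
```

Emit:
{"api": "apply_moves", "payload": {"moves": [[[0, 0, 0], 0], [[0, 0, 0], 0], [[0, 0, 0], 0], [[0, 0, 0], 0], [[0, 0, 0], 0]]}}

```text
time_s: 14.4
tcp_pos: [0.5401, -0.2488, 0.1049]
ee_rot: [[0.946, 0.324, -0.0], [0.324, -0.946, 0.0], [-0.0, -0.0, -1.0]]
wrist_force: [0.9, -0.4, -1.0]
gripper_width: 0.312
gripper_force: 30.0
```

```bash
python3 - <<'E'
from h import *
s=r.sense();print(np.round(s["tcp_pos"],4),s["wrist_force"])
p=imaging.capture("scene");cv2.imwrite("pics/f.png",cv2.resize(p["frame"][230:380,140:310],None,fx=4,fy=4,interpolation=cv2.INTER_CUBIC))
E
```

```text
[ 0.5401 -0.2488  0.1049] [ 0.91074682 -0.39960974 -0.98826528]
```

View pics/f.png

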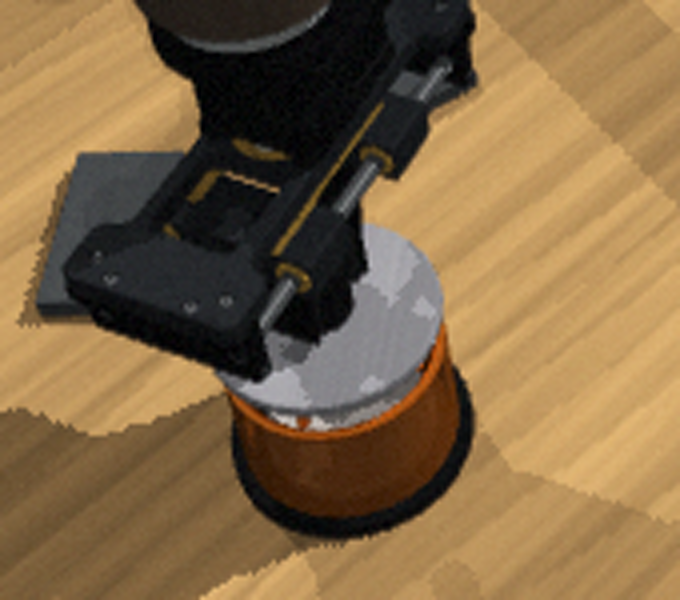

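The lid hangs level above the orange rim, with an even gap (crop px 240–440, 230–430). I'll add 2 mm of margin and let it settle before finishing.

Emit:
{"api": "apply_moves", "payload": {"moves": [[[0, 0, -0.001], 0], [[0, 0, -0.001], 0], [[0, 0, 0], 0], [[0, 0, 0], 0], [[0, 0, 0], 0]]}}

```text
time_s: 14.87
tcp_pos: [0.5402, -0.2488, 0.107]
ee_rot: [[0.946, 0.324, 0.0], [0.324, -0.946, 0.0], [0.0, 0.0, -1.0]]
wrist_force: [-0.3, 0.5, -1.7]
gripper_width: 0.311
gripper_force: 30.0
```

Emit:
{"api": "apply_moves", "payload": {"moves": [[[0, 0, 0], 0], [[0, 0, 0], 0], [[0, 0, 0], 0], [[0, 0, 0], 0], [[0, 0, 0], 0]]}}

```text
time_s: 15.28
tcp_pos: [0.5401, -0.2488, 0.107]
ee_rot: [[0.946, 0.324, -0.0], [0.324, -0.946, -0.0], [-0.0, -0.0, -1.0]]
wrist_force: [0.3, -0.2, -2.5]
gripper_width: 0.314
gripper_force: 30.0
```

```bash
python3 -c "
from station import r
s=r.sense();print(s['tcp_pos'],s['gripper_force'],s['wrist_force']);print(r.finish_job())"
```

```text
[ 0.54012686 -0.24884986  0.10697545] 29.998913034796715 [ 0.33732356 -0.24210388 -2.49984251]
the job is handed in; nothing more can be done
None
```

The job is handed in, with no verdict returned: the plate is on the mat, released, about 4 mm and 2° off by the camera, and the lid is held level about 23 mm above the rim, judged from the arm's rise.

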